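# Park the vial rack behind the self-closing gate

## Robot

A 6-joint arm with a two-finger parallel gripper is mounted at the origin on a cart in front of the work surface, level with it; the furniture and walls round the work are solid. World frame = base frame: x ahead of the robot, y to its left, z up, the work surface at z = 0. Lengths are in mm, angles in degrees, forces in N, time in s.
With the tool pointing down it reaches from about 350 to 850 mm from the base axis. Payload 8.1 kg.
Tool frame: the origin (TCP) lies midway between the tips of the shut fingers; the grasp point (between the pads) lies 19 mm behind it; z points along the fingers, y is the line along which they close (so a half turn about z gives the same grasp; the last joint's range is limited). The gripper opens to 85 mm and grips with 20 to 120 N. Pads are 22 mm wide; open, the fingers measure 114 mm over their backs; the gripper's body (76 mm by 85 mm) begins 54 mm behind the grasp point. The pads swing forward as they close: fully open they stand 13 mm farther back than shut.
Start: joints at [-81.841, 7.471, 85.268, -0, 87.261, -4.893], TCP at [135.521, -584.499, 194.892] pointing down, gripper open.
Joint ranges: [-169.43, 169.43], [-51.17, 129.36], [1.28, 143.12], [-76.62, 256.62], [0, 156.53], [-152.29, 152.29]. Speed limits (degrees/s): [136.94, 136.94, 159.86, 180, 180, 180].

## Interface

Orientations are given as [roll, pitch, yaw] about the fixed x, y, z axes, in that order (R = Rz(yaw) Ry(pitch) Rx(roll)).
In Python, from bench import sense, snapshot, camera_params, hand_in, masks_of, pinpoint gives the robot as it stands.
- The arm moves only by the tool step_arm, never from a script. Its argument "targets" is a list of rows, each an object with "angular": the turn, a rotation vector about the tool's x, y, z scaled (see below), a list of three; "dp": the shift along the tool's x, y, z scaled (see below), a list of three; "fingers": the closure, from 0 (fully open) to 1 (shut). A call has exactly 8 rows; each row is the pose to reach, as a shift and turn from the pose commanded when the call began, along the tool's axes at that moment, turning the shorter way round; what a row does not reach only later rows make up. The controller multiplies each number of a shift by 0.2 m and each number of a turn by 180 degrees. A row lasts 1/8 s, in which the tool goes at most 62.5 mm and 10.7 degrees, less where a joint would pass 70% of its speed; a pose out of reach is approached as far as the arm can. A call with a number of a shift or a turn outside -1 to 1 is refused whole. A call with a gripper value outside its range is refused whole. The fingers move at their own pace and stop on an object; "newtons" is the grip in N (left out, the last holds). Time passes only in rows, so rows that repeat a pose let the fingers close, or fill a call up. It gives the time, the measured TCP pose, the force, the opening and the grip force at its end, in the units of the state.
- sense(): the state, without advancing time (a new reading comes with each control period).
- snapshot(name): name is "side" or "top" or "wrist"; returns the picture (384x512x3 uint8, blue, green, red); there is no depth.
- camera_params(name): a dict with "vfov" (degrees; the focal length in pixels is half the picture's height over the tangent of half this angle, whatever the lens; pixels are square), "cx", "cy" (the principal point, pixels), "R" (3x3) and "t" (3): a world point X has camera coordinates R X + t. Camera axes: x right, y down, z forward; pixel columns grow to the right and rows downward; lengths in mm; the calibration is good to about 2 mm. A picture is of the moment at which its call begins: read the wrist's pose just before it. camera_params takes no time and is no camera call; for the wrist camera it gives the pose at the moment of the call.
- hand_in(): hands the job in; it is judged then, once.
Trained networks look in the newest picture that a camera, given by its name, has taken for a name from the list of things; names that differ only in an ending like _2 or _b are one class to them, and where a whole thing is asked for, a point or a joint stands for the part that bears it (a point fixed in the world has none). Each returns a list of dicts, best first, with "conf" (0 to 1); they miss things now and then, are a little off and sometimes report something else, mostly with a low value. They report only what shows in the picture. A call takes as long as a camera call.
- masks_of(camera, label): "pixels" (384x512 bool, what is visible of it) and "at" ([column, row] in pixels, amid what is visible of it).
- pinpoint(camera, label): "at" ([column, row] in pixels: a listed point, or the origin of a listed thing).
The state is a dict: "time": time; "joint_pos": joint angles; "qd": joint speeds; "joint_efforts": joint torques, N m; "tool_pos": TCP position; "tcp_rot": TCP orientation; "ft_force": force on the tool from outside, world axes, zero at the start; "wrist_torque": the same for the moment, N m; "finger_gap": finger opening in mm; "grip_force": force on a finger pad.
Only numpy, scipy, OpenCV 4.12 (cv2) and the standard library are available. Lean on these libraries where they do the work, as an engineer would, in place of code of your own. Each camera call takes 0.05 s, during which the arm holds its last target. There are 200 camera calls.

## Task

Make the medicine trolley ready to be wheeled: with one fingertip pull the bay's self-closing gate open towards the robot and keep it held open, clear of the rack, while another fingertip of the same hand pushes the vial rack along its channel past the gate until it is fully home against the back stop; then let the gate spring shut behind it. Touch and push only: do not lift the rack or its vials, keep the vials standing in their pockets, and leave the other things on the trolley alone.

Things in the scene. Friction and masses are not known exactly. Their poses are not given: they have to be found in the camera images.
- bay: steel parking bay fixed to the trolley top, with a straight open-topped channel 234 mm long (x = -166 to +68 mm) and 100 mm wide. Origin: on the trolley top, mid-width, on the line of the shut gate; x points along the channel into the bay, y left, z up. Floor 3 mm high; 8 mm high guide lips along both edges, inner faces y = +-45, outer +-48 mm
- bay_stop (a point): middle of the upper edge of the back stop's inner face, at bay x = +65 mm, 36 mm above the trolley top. From bay x = +36 mm to the stop the guide lips rise to side walls 36 mm high
- gate (a joint): gate angle in rad: 0 shut (leaf across the left part of the channel, from the hinge at bay y = +72 to +20 mm); grows as its free edge swings out towards the robot (-x of the bay); 1.57 = leaf along -x; stop at 2.1. It cannot swing inward. A spring shuts it, about 0.02 Nm at 0 and 0.06 Nm at 1.57
- gate_hinge (a point): point on the gate's hinge axis, at bay x = 0, y = +72 mm, 34 mm above the trolley top. The hinge pin and barrel are 13 mm thick, the pin's head 61 mm above the trolley top; it stands on a flat ear beside the channel
- gate_edge (a point): middle of the gate's free edge, 34 mm above the trolley top, 52 mm from the hinge axis; moves with the gate. The leaf is a plate 3 mm thick with a 6 mm bead at this edge; it stands from 14 to 54 mm above the trolley top
- vial_rack: loose white plastic rack, 58 mm long (its x, along the channel), 85.5 mm wide (its y), 34 mm high, with 2 x 3 square pockets; about 0.2 kg with vials. Origin: centre of its underside. It stands on the channel floor between the lips (2 mm play each side), on the robot's side of the gate and clear of its swing; seated home its origin is at x = +36 mm of the bay
- vial_a: glass vial, 23 mm thick, 47 mm high, standing loose in the rack's far left pocket, its top 50 mm above the rack's underside. Origin: centre of its underside
- vial_b: the same kind of vial, in the far middle pocket
- vial_c: the same kind of vial, in the near middle pocket
- vial_d: the same kind of vial, in the near right pocket
- syringe: bystander: syringe lying to the right of the channel, 147 x 26 x 19 mm. Origin: centre of its underside
- tape_roll: bystander: flat tape roll right of the bay, 62 mm wide, 12 mm high. Origin: centre of its underside
- specimen_cup: bystander: white specimen cup with lid, 62 mm wide, 64 mm high, left of the bay's far end. Origin: centre of its underside
- ampoule_box: bystander: small flat carton 52 x 78 x 22 mm behind on the right. Origin: centre of its underside

How it is judged (in metres and radians):
On the way, in this order (a step that is already met when the one before it is completed fails the run):
1. a fingertip holds the gate open while the rack is still in front of it (value of joint gate above 1.1 rad and contact force between the fingers and gate above 0.1 N and x of vial_rack in the frame of bay below -0.06 m), for 0.2 s.
2. the rack is in the gateway, pushed by a fingertip while a fingertip holds the gate open (value of joint gate above 1.1 rad and contact force between the fingers and gate above 0.1 N and contact force between the fingers and vial_rack above 0.1 N and x of vial_rack in the frame of bay between -0.03 and 0.02 m).
At the end, for the whole second after the job is handed in: The rack lies flat on the channel floor, at rest, within 4.5 mm of the back stop (its origin more than 31.5 mm past the gate line); the gate is shut behind it (under 0.06 rad); all four vials stand upright in their own pockets (x of vial_rack in the frame of bay above 0.0315 m and z of vial_rack in the frame of bay below 0.006 m and value of joint gate below 0.06 rad and linear speed of vial_rack below 0.01 m/s and angle between each of vial_a, vial_b, vial_c, vial_d's own z axis and vertical below 0.2 rad and distance between each of vial_a, vial_d and vial_rack below 0.04 m and distance between each of vial_b, vial_c and vial_rack below 0.023 m); the robot touches nothing.
It fails at once if the rack is lifted off the channel floor (more than 8 mm) (z of vial_rack in the frame of bay above 0.011 m).
It fails at once if a vial is lifted in its pocket (more than 10 mm) (z of any of vial_a, vial_b, vial_c, vial_d in the frame of vial_rack above 0.013 m).
It fails at once if the gate is let swing against the rack (more than 1 N) (contact force between gate and vial_rack above 1 N).
It fails at once if another thing on the trolley is pushed more than 15 mm (distance of any of syringe, tape_roll, specimen_cup, ampoule_box from where it was at the start of the episode above 0.015 m).
It also fails if it takes over 64 s, if anything falls off the work surface, if the arm or the gripper's body presses on something with over 40 N, if the wrist force passes 120 N, or if a joint passes its speed limit or range.

## Working session

There is one attempt and no reset: what is moved stays moved. The work goes in short steps, Python scripts to look and compute and a tool call to move; the robot and the scene stay as the last step left them, time stands still between calls to the robot, and variables do not carry over. Pictures are saved under pics/ and viewed, at most 10 in all, crops included, and the job is handed in when it is done.

Besides the shell and the picture viewer there is one more tool, called by a JSON object that holds its "op" and its "data". step_arm: Moves the arm, as the interface text tells. Its arguments: {"type":"object","properties":{"targets":{"type":"array","items":{"type":"object","properties":{"angular":{"type":"array","items":{"type":"number","minimum":-1,"maximum":1}},"dp":{"type":"array","items":{"type":"number","minimum":-1,"maximum":1}},"fingers":{"type":"number"}}}},"newtons":{"type":"number"}},"required":["targets"]}

```bash
mkdir -p pics
cat > h.py <<'E'
import numpy as np, cv2
from bench import *
def ray(c,uv):
    p=camera_params(c); f=192/np.tan(np.radians(p['vfov']/2))
    R=np.array(p['R']);t=np.array(p['t'])
    d=R.T@np.array([(uv[0]-p['cx'])/f,(uv[1]-p['cy'])/f,1]); return -R.T@t,d
def atz(c,uv,z):
    o,d=ray(c,uv); return (o+d*(z-o[2])/d[2]).round(1)
def proj(c,X):
    p=camera_params(c); f=192/np.tan(np.radians(p['vfov']/2))
    q=np.array(p['R'])@np.array(X)+np.array(p['t']); return (q[:2]/q[2]*f+[p['cx'],p['cy']]).round(1)
def tri(a,b):
    A=np.zeros((3,3));B=np.zeros(3)
    for o,d in(a,b):
        d=d/np.linalg.norm(d);M=np.eye(3)-np.outer(d,d);A+=M;B+=M@o
    return np.linalg.solve(A,B).round(1)
E
python3 - <<'E'
from h import *
s=sense();print(s['time'],s['tool_pos'],s['tcp_rot'],s['finger_gap'])
ims=[]
for c in('top','side'):
    ims.append(snapshot(c)); cv2.imwrite(f'pics/{c}0.png',ims[-1])
R={}
for l in('bay_stop','gate_hinge','gate_edge','bay','vial_rack','vial_a','syringe','specimen_cup','tape_roll'):
    for c in('top','side'):
        r=pinpoint(c,l);print(l,c,[(np.round(x['at'],1).tolist(),round(x['conf'],2)) for x in r[:4]])
        if r:R[l,c]=ray(c,r[0]['at'])
    if (l,'top') in R and (l,'side') in R: print('   tri',tri(R[l,'top'],R[l,'side']))
for c in('top','side'):print(camera_params(c))
E
```

```text
0.0 [ 135.44027579 -583.85410275  193.79588715] [-1.79890052e+02 -9.00757361e-03  1.30526376e+01] 85.24681994619947
bay_stop top [([224.8, 150.4], 0.81)]
bay_stop side []
gate_hinge top [([208.4, 184.5], 0.56)]
gate_hinge side [([223.6, 232.9], 0.92)]
   tri [594.   97.2  34.7]
gate_edge top [([227.3, 176.1], 0.63)]
gate_edge side [([232.1, 221.7], 0.58), ([228.8, 200.9], 0.57)]
   tri [614.4  42.1  25.7]
bay top [([231.0, 175.3], 0.92), ([234.6, 202.8], 0.34)]
bay side [([236.7, 230.2], 0.79)]
   tri [615.8  30.9  -4.3]
vial_rack top [([236.2, 208.1], 0.65), ([206.3, 182.7], 0.65)]
vial_rack side [([269.0, 235.7], 0.59), ([297.7, 174.1], 0.28)]
   tri [527.9  16.9   1.5]
vial_a top [([239.7, 215.1], 0.63), ([247.9, 211.3], 0.48), ([236.9, 203.3], 0.47)]
vial_a side [([275.8, 231.7], 0.64), ([260.9, 238.9], 0.6), ([206.3, 213.5], 0.6), ([274.4, 226.4], 0.58)]
   tri [511.2   7.6  12.3]
syringe top [([269.0, 185.5], 0.54)]
syringe side [([267.7, 210.0], 0.55)]
   tri [ 5.889e+02 -7.920e+01  2.000e-01]
specimen_cup top [([175.0, 160.7], 0.86)]
specimen_cup side [([175.1, 259.7], 0.63)]
   tri [658.4 195.8   6.3]
tape_roll top [([263.8, 151.9], 0.65)]
tape_roll side [([228.9, 200.8], 0.79), ([174.7, 257.2], 0.46)]
   tri [689.8 -61.    5.7]
{'vfov': 48.02103034924718, 'cx': 250.3632099786001, 'cy': 187.89317633572784, 'R': array([[ 0.02068069, -0.99974906, -0.00860907],
       [-0.99406636, -0.01964185, -0.1069872 ],
       [ 0.10679125,  0.01077056, -0.99422313]]), 't': array([ -34.92715388,  583.02372923, 1185.93824651])}
{'vfov': 53.42485517780154, 'cx': 254.2603840343335, 'cy': 187.8680084176996, 'R': array([[-0.87284399, -0.48783198,  0.01277983],
       [-0.24600756,  0.41724532, -0.87486377],
       [ 0.4214542 , -0.76676352, -0.48420043]]), 't': array([503.15230889, 233.51521378, 663.44306205])}
```

View pics/top0.png

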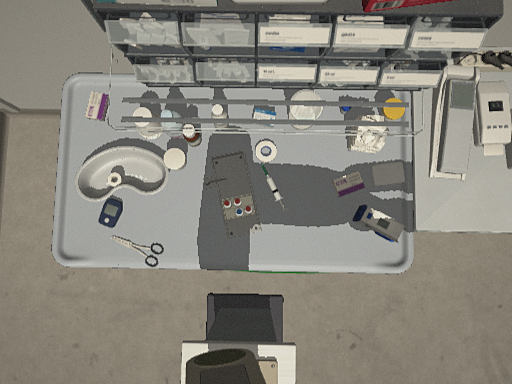

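View pics/side0.png

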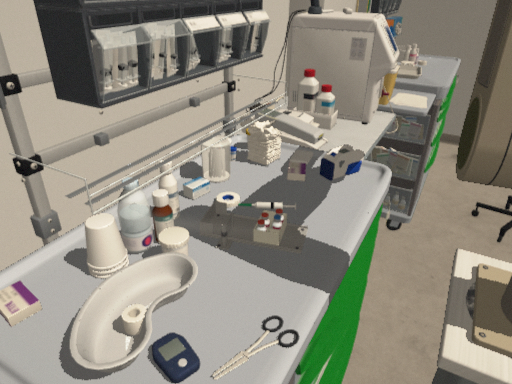

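The top view shows the channel running from about (215,155) to (255,235), yawed roughly 12°. The hinge is at (208,184) and the rack, with its vials, is near (237,208). The side view agrees, with the rack at (269,230) and the gate near (228,215). Next I'll bring the wrist over the bay.

{"op": "step_arm", "data": {"targets": [{"dp": [0.12, -0.11, -0.05], "angular": [0, 0, 0], "fingers": 0}, {"dp": [0.25, -0.23, -0.1], "angular": [0, 0, 0], "fingers": 0}, {"dp": [0.4, -0.37, -0.15], "angular": [0, 0, 0], "fingers": 0}, {"dp": [0.55, -0.5, -0.2], "angular": [0, 0, 0], "fingers": 0}, {"dp": [0.7, -0.64, -0.25], "angular": [0, 0, 0], "fingers": 0}, {"dp": [0.8, -0.73, -0.3], "angular": [0, 0, 0], "fingers": 0}, {"dp": [0.9, -0.83, -0.3], "angular": [0, 0, 0], "fingers": 0}, {"dp": [1, -0.92, -0.3], "angular": [0, 0, 0], "fingers": 0}]}}

```text
time: 2.0
tool_pos: [289.3, -359.3, 255.3]
tcp_rot: [180.0, -0.0, 13.1]
ft_force: [-0.1, -0.7, -0.3]
finger_gap: 85.4
grip_force: 0.0
```

{"op": "step_arm", "data": {"targets": [{"dp": [0.12, -0.11, 0], "angular": [0, 0, 0], "fingers": 0}, {"dp": [0.25, -0.23, 0], "angular": [0, 0, 0], "fingers": 0}, {"dp": [0.4, -0.37, 0], "angular": [0, 0, 0], "fingers": 0}, {"dp": [0.55, -0.5, 0], "angular": [0, 0, 0], "fingers": 0}, {"dp": [0.7, -0.64, 0], "angular": [0, 0, 0], "fingers": 0}, {"dp": [0.8, -0.73, 0], "angular": [0, 0, 0], "fingers": 0}, {"dp": [0.9, -0.83, 0], "angular": [0, 0, 0], "fingers": 0}, {"dp": [1, -0.92, 0], "angular": [0, 0, 0], "fingers": 0}]}}

```text
time: 3.0
tool_pos: [442.6, -134.8, 255.1]
tcp_rot: [180.0, -0.0, 13.1]
ft_force: [-0.7, -0.1, -0.3]
finger_gap: 85.6
grip_force: 0.0
```

{"op": "step_arm", "data": {"targets": [{"dp": [0.05, -0.08, 0], "angular": [0, 0, 0], "fingers": 0}, {"dp": [0.1, -0.16, 0], "angular": [0, 0, 0], "fingers": 0}, {"dp": [0.15, -0.25, 0], "angular": [0, 0, 0], "fingers": 0}, {"dp": [0.22, -0.35, 0], "angular": [0, 0, 0], "fingers": 0}, {"dp": [0.3, -0.45, 0], "angular": [0, 0, 0], "fingers": 0}, {"dp": [0.36, -0.54, 0], "angular": [0, 0, 0], "fingers": 0}, {"dp": [0.42, -0.63, 0], "angular": [0, 0, 0], "fingers": 0}, {"dp": [0.45, -0.7, 0], "angular": [0, 0, 0], "fingers": 0}]}}

```text
time: 4.0
tool_pos: [498.3, 21.9, 254.9]
tcp_rot: [-180.0, 0.0, 13.1]
ft_force: [0.0, -0.8, -0.6]
finger_gap: 85.5
grip_force: 0.0
```

Run:
```python
from h import *
s=sense();print(s['time'],s['tool_pos'],s['tcp_rot'],s['finger_gap'],s['joint_pos'])
c='wrist'
im=snapshot(c);cv2.imwrite('pics/w0.png',im)
Z={'bay_stop':36,'gate_hinge':34,'gate_edge':34,'bay':0,'vial_rack':3,'vial_a':6,'syringe':0}
for l in Z:
    r=pinpoint(c,l);print(l,[(np.round(x['at'],1).tolist(),round(x['conf'],2),atz(c,x['at'],Z[l]).tolist()) for x in r[:4]])
p=camera_params(c);print(p,-p['R'].T@p['t'])
```

```text
4.0 [498.29707179  21.86813608 254.88166524] [-1.79998683e+02  4.02399503e-03  1.30789824e+01] 85.45404135005259 [-3.37909985e+00 -9.36002142e+00  9.57058275e+01  1.22968554e-04
  9.36584261e+01  7.35419257e+01]
bay_stop []
gate_hinge [([205.5, 48.1], 0.86, [596.9, 102.5, 34.0])]
gate_edge [([258.7, 50.9], 0.84, [607.4, 44.6, 34.0])]
bay [([275.7, 49.6], 0.76, [615.9, 25.3, 0.0])]
vial_rack [([271.9, 125.0], 0.68, [529.4, 8.5, 3.0])]
vial_a [([268.4, 135.9], 0.78, [515.5, 9.7, 6.0]), ([273.9, 114.6], 0.73, [542.7, 9.3, 6.0]), ([292.1, 135.4], 0.69, [522.9, -19.4, 6.0]), ([249.3, 118.2], 0.68, [531.5, 38.1, 6.0])]
syringe [([358.3, 92.1], 0.91, [592.1, -86.0, 0.0])]
{'vfov': 59.25081534673519, 'cx': 256.63223592812454, 'cy': 193.81975920064946, 'R': array([[ 2.25926106e-01, -9.74144416e-01, -2.27096697e-04],
       [-9.22641087e-01, -2.14056107e-01,  3.20801196e-01],
       [-3.12555305e-01, -7.22678362e-02, -9.47146526e-01]]), 't': array([-92.09517812, 402.39637544, 595.4370152 ])} [578.18113208  39.45234269 434.85594746]
```

View pics/w0.png

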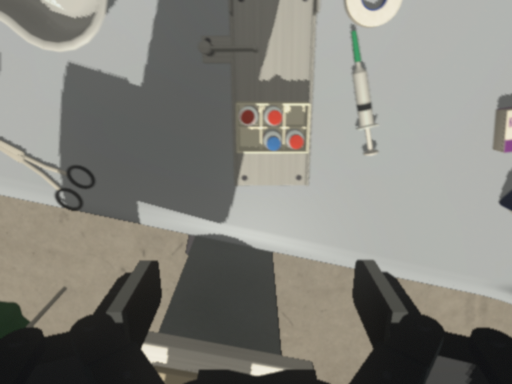

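The wrist view shows the hinge at (206,47), the gate leaf running to about (257,50), and the rack with its vials between (240,103) and (310,152). The channel runs almost straight up the image. I'll take one closer look.

{"op": "step_arm", "data": {"targets": [{"dp": [0.08, 0, 0.06], "angular": [0, 0, 0], "fingers": 0}, {"dp": [0.16, 0, 0.12], "angular": [0, 0, 0], "fingers": 0}, {"dp": [0.24, 0, 0.18], "angular": [0, 0, 0], "fingers": 0}, {"dp": [0.32, 0, 0.24], "angular": [0, 0, 0], "fingers": 0}, {"dp": [0.4, 0, 0.3], "angular": [0, 0, 0], "fingers": 0}, {"dp": [0.45, 0, 0.35], "angular": [0, 0, 0], "fingers": 0}, {"dp": [0.45, 0, 0.35], "angular": [0, 0, 0], "fingers": 0}, {"dp": [0.45, 0, 0.35], "angular": [0, 0, 0], "fingers": 0}]}}

```text
time: 5.4
tool_pos: [585.7, 41.1, 185.3]
tcp_rot: [180.0, -0.0, 13.0]
ft_force: [-0.2, -0.3, -0.8]
finger_gap: 85.1
grip_force: 0.0
```

Run:
```python
from h import *
s=sense();print(s['time'],s['tool_pos'],s['tcp_rot'])
c='wrist'
im=snapshot(c)
Z={'bay_stop':36,'gate_hinge':34,'gate_edge':34,'bay':0,'vial_rack':3,'vial_a':6}
P={}
for l in Z:
    r=pinpoint(c,l);print(l,[(np.round(x['at'],1).tolist(),round(x['conf'],2),atz(c,x['at'],Z[l]).tolist()) for x in r[:4]])
    if r:P[l]=atz(c,r[0]['at'],Z[l])[:2]
B={'bay_stop':(65,0),'gate_hinge':(0,72),'gate_edge':(0,20),'bay':(0,0)}
from scipy.optimize import least_squares
ks=[k for k in B if k in P]
def res(v):
    a=v[2];R=np.array([[np.cos(a),-np.sin(a)],[np.sin(a),np.cos(a)]])
    return np.concatenate([v[:2]+R@np.array(B[k])-P[k] for k in ks])
v=least_squares(res,[610,28,.2]).x;print(v[:2],np.degrees(v[2]),res(v).round(1))
# overlay model
a=v[2];R=np.array([[np.cos(a),-np.sin(a)],[np.sin(a),np.cos(a)]])
im2=im.copy()
def W(x,y,z):return np.append(v[:2]+R@[x,y],z)
def ln(A,B,col):
    cv2.line(im2,tuple(proj(c,W(*A)).astype(int)),tuple(proj(c,W(*B)).astype(int)),col,1)
for y in(48,-48):ln((-166,y,8),(36,y,8),(0,255,0))
ln((-166,-50,3),(-166,50,3),(0,255,0));ln((65,-45,36),(65,45,36),(0,255,0));ln((0,72,54),(0,20,54),(255,0,0))
np.save('bay.npy',v)
cv2.imwrite('pics/w1.png',cv2.resize(np.vstack([im,im2]) if 0 else im2,(800,600)))
cv2.imwrite('pics/w1raw.png',im)
```

```text
5.4 [585.68214405  41.13260057 185.3317819 ] [ 1.79993335e+02 -1.00065875e-02  1.30414390e+01]
bay_stop [([131.7, 57.4], 0.63, [658.9, 175.1, 36.0]), ([275.1, 75.0], 0.59, [673.8, 44.7, 36.0])]
gate_hinge [([198.1, 141.8], 0.87, [596.4, 103.5, 34.0])]
gate_edge [([257.5, 143.1], 0.87, [608.4, 46.2, 34.0]), ([273.6, 72.6], 0.42, [675.6, 46.6, 34.0])]
bay [([276.3, 133.9], 0.62, [616.8, 27.3, 0.0])]
vial_rack [([201.1, 142.2], 0.63, [590.2, 104.3, 3.0]), ([275.1, 215.0], 0.6, [526.2, 6.0, 3.0])]
vial_a [([294.8, 224.3], 0.88, [521.3, -18.5, 6.0]), ([272.2, 225.0], 0.84, [514.5, 6.8, 6.0]), ([249.2, 204.1], 0.81, [533.7, 38.4, 6.0]), ([269.7, 201.8], 0.61, [541.6, 16.4, 6.0])]
[636.09664865  64.8308425 ] 69.7935889974043 [ -0.4 -49.3 -27.9 -13.8   8.9  25.5  19.3  37.5]
```

View pics/w1.png

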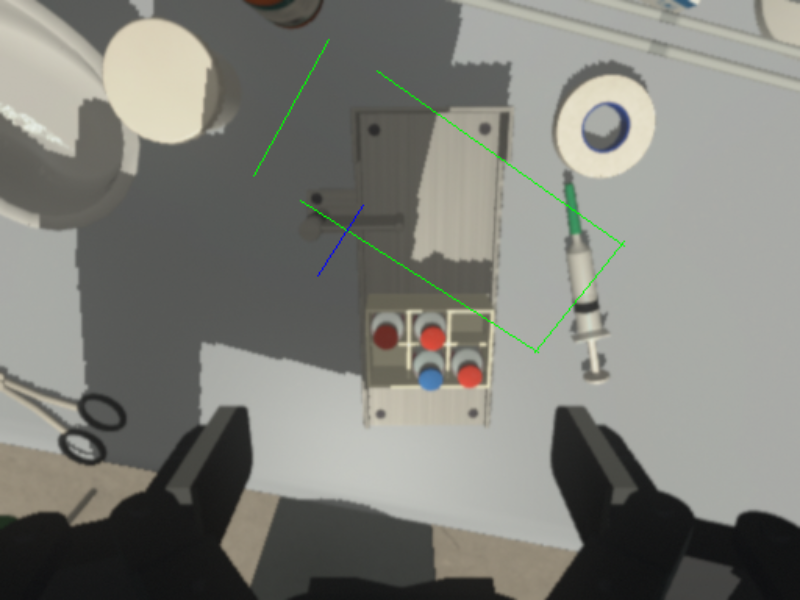

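The close view, in 800x600 pixels, shows the stop edge on row 110 between columns 357 and 510. The hinge pin is at (311,228), the gate edge at (402,219), and the front corners at (366,425) and (489,425). The network's top answer for bay_stop was actually the specimen cup, so I'll refit with the second one.

Run:
```python
from h import *
from scipy.optimize import least_squares
c='wrist';im=cv2.imread('pics/w1raw.png')
k=.64
pts=[((65,0,36),(275.1,75)),((0,72,34),(198.1,141.8)),((0,20,34),(257.5,143.1)),((0,0,0),(276.3,133.9)),
((-166,48,6),(365.5*k,426*k)),((-166,-48,6),(489.5*k,426*k)),((36,48,8),(359*k,165*k)),((36,-48,8),(499*k,165*k)),((0,72,61),(311*k,229*k))]
def W(v,X):
    a=v[2];return np.array([v[0]+np.cos(a)*X[0]-np.sin(a)*X[1],v[1]+np.sin(a)*X[0]+np.cos(a)*X[1],X[2]])
def res(v):return np.concatenate([proj(c,W(v,X))-u for X,u in pts])
def resf(v):
    return res(v)
v=least_squares(resf,[610,28,.2],loss='soft_l1',diff_step=1e-3,f_scale=2).x
print(v[:2],np.degrees(v[2]));print(res(v).reshape(-1,2).round(1).tolist())
np.save('bay.npy',v)
im2=cv2.resize(im,(800,600))
def ln(A,B,col):
    q=lambda X:tuple((proj(c,W(v,X))/k).astype(int))
    cv2.line(im2,q(A),q(B),col,1)
for y in(48,-48):ln((-166,y,8),(36,y,8),(0,255,0))
ln((-166,-50,3),(-166,50,3),(0,255,0));ln((65,-45,36),(65,45,36),(0,255,0));ln((0,72,54),(0,20,54),(255,0,0));ln((0,72,0),(0,72,61),(0,0,255))
# rack: its top outline px
a=v[2]
def tob(p):d=np.array(p[:2])-v[:2];return [round(float(x),1) for x in(np.cos(a)*d[0]+np.sin(a)*d[1],-np.sin(a)*d[0]+np.cos(a)*d[1])]
for n,u in(('near',(428,387)),('far',(430,311)),('nl',(370,387)),('nr',(490,387)),('fl',(369,311)),('fr',(493,311))):print(n,tob(atz(c,(u[0]*k,u[1]*k),37)))
for n,p in(('rk',(526.2,6)),('syr',(592,-86)),('cup',(658,196)),('tape',(690,-61))):print(n,tob(p))
for y in(-42,42):
  for x in(-117,-59):pass
cv2.imwrite('pics/w2.png',im2)
```

```text
[612.38447562  27.99977154] 13.25434662948925
[[2.6, -1.7], [5.3, 1.7], [-1.3, 0.3], [-1.6, 3.8], [-0.2, 1.9], [-1.0, 1.8], [-1.0, -1.6], [3.1, -1.9], [-0.0, 2.2]]
near [-113.2, 1.1]
far [-57.2, 0.5]
nl [-113.1, 41.3]
nr [-113.3, -41.9]
fl [-57.2, 40.8]
fr [-57.3, -41.1]
rk [-88.9, -1.7]
syr [-46.0, -106.3]
cup [82.9, 153.1]
tape [55.1, -104.4]
```

View pics/w2.png

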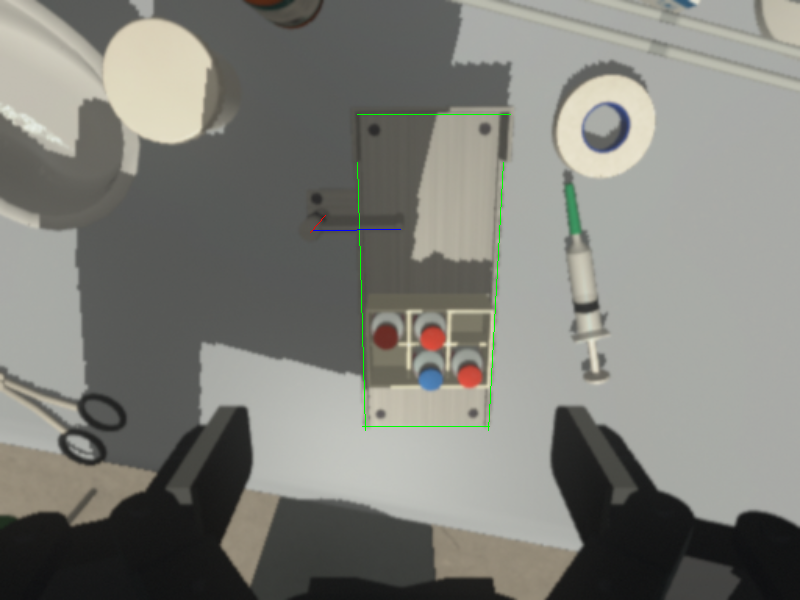

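The bay fit is good, with origin about (615,29) and yaw 13.3°, and the rack is at bay x of about -88. My plan is to open the gate with the +y finger (H), swing the -y finger (P) around behind the rack, then push while closing and turning the hand.

```bash
cat > plan.py <<'E'
from h import *
O=np.array([615.3,28.7]);Y=13.25
def rot(a):a=np.radians(a);return np.array([[np.cos(a),-np.sin(a)],[np.sin(a),np.cos(a)]])
def M_of(H,al,D):
    return O+rot(Y)@(np.array(H)+D/2*np.array([np.cos(np.radians(al)),np.sin(np.radians(al))]))
def status():
    s=sense();p=np.array(s['tool_pos']);ps=s['tcp_rot'][2];al=ps+90-Y
    al=al%360;D=s['finger_gap']+14.5
    m=rot(-Y)@(p[:2]-O);u=np.array([np.cos(np.radians(al)),np.sin(np.radians(al))])
    print('t',round(s['time'],2),'p',p.round(1),'al',round(al,1),'D',round(D,1),'H',(m-u*D/2).round(1),'P',(m+u*D/2).round(1),'Fbay',(rot(-Y)@np.array(s['ft_force'][:2])).round(1),'Fz',round(s['ft_force'][2],1),'grip',s['grip_force'])
    return p,ps,al,D,m-u*D/2
def plan(wps,ref=None):
    """wps: 8 x (Hx,Hy,al,D,z)"""
    p,ps,_,_,_=status()
    for hx,hy,al,D,z in wps:
        m=M_of((hx,hy),al,D);d=rot(-ps)@(m-p[:2]) 
        t=al-90+Y-ps; t=(t+180)%360-180
        print([round(d[0]/200,3),round(-d[1]/200,3),round((p[2]-z)/200,3)],round(-t/180,3),round(max(0,(99.7-D)/85),2))
def lerp(a,b,n=8):
    a,b=np.array(a,float),np.array(b,float);return [a+(b-a)*(i+1)/n for i in range(n)]
E
python3 - <<'E'
from plan import *
p,ps,al,D,H=status()
plan(lerp((*H,al,D,p[2]),(22,34,150,99.5,120),7)+[(22,34,150,99.5,120)])
E
```

```text
t 5.75 p [585.9  41.3 185.3] al 89.8 D 99.9 H [-25.9 -30.9] P [-25.6  69. ] Fbay [-0.4 -1.1] Fz -0.3 grip 0.0
t 5.75 p [585.9  41.3 185.3] al 89.8 D 99.9 H [-25.9 -30.9] P [-25.6  69. ] Fbay [-0.4 -1.1] Fz -0.3 grip 0.0
[np.float64(-0.003), np.float64(-0.044), np.float64(0.047)] -0.048 0
[np.float64(-0.006), np.float64(-0.082), np.float64(0.093)] -0.096 0
[np.float64(-0.006), np.float64(-0.114), np.float64(0.14)] -0.143 0
[np.float64(-0.005), np.float64(-0.142), np.float64(0.187)] -0.191 0.0
[np.float64(0.0), np.float64(-0.165), np.float64(0.233)] -0.239 0.0
[np.float64(0.009), np.float64(-0.184), np.float64(0.28)] -0.287 0.0
[np.float64(0.023), np.float64(-0.199), np.float64(0.327)] -0.334 0.0
[np.float64(0.023), np.float64(-0.199), np.float64(0.327)] -0.334 0.0
```

{"op": "step_arm", "data": {"targets": [{"dp": [0, -0.045, 0.05], "angular": [0, 0, -0.05], "fingers": 0}, {"dp": [-0.005, -0.08, 0.09], "angular": [0, 0, -0.1], "fingers": 0}, {"dp": [-0.005, -0.115, 0.14], "angular": [0, 0, -0.145], "fingers": 0}, {"dp": [-0.005, -0.14, 0.19], "angular": [0, 0, -0.19], "fingers": 0}, {"dp": [0, -0.165, 0.235], "angular": [0, 0, -0.24], "fingers": 0}, {"dp": [0.01, -0.185, 0.28], "angular": [0, 0, -0.29], "fingers": 0}, {"dp": [0.023, -0.2, 0.327], "angular": [0, 0, -0.334], "fingers": 0}, {"dp": [0.023, -0.2, 0.327], "angular": [0, 0, -0.334], "fingers": 0}]}}

```text
time: 6.75
tool_pos: [580.6, 81.5, 118.7]
tcp_rot: [-179.9, 0.0, 73.1]
ft_force: [0.2, 0.6, 0.2]
finger_gap: 85.2
grip_force: 0.0
```

Run:
```python
from plan import *
p,ps,al,D,H=status()
plan([(22,34,150,99.5,z) for z in (110,95,80,65,50,35,20,6)])
im=snapshot('wrist');cv2.imwrite('pics/w3.png',im)
for l,z in(('gate_hinge',34),('gate_edge',34)):
    for r in pinpoint('wrist',l)[:2]:
        print(l,r['at'],round(r['conf'],2),rot(-Y)@(atz('wrist',r['at'],z)[:2]-O))
```

```text
t 6.75 p [580.6  81.5 118.7] al 149.9 D 99.7 H [21.4 34.4] P [-64.8  84.4] Fbay [0.3 0.5] Fz 0.2 grip 0.0
t 6.75 p [580.6  81.5 118.7] al 149.9 D 99.7 H [21.4 34.4] P [-64.8  84.4] Fbay [0.3 0.5] Fz 0.2 grip 0.0
[np.float64(-0.001), np.float64(0.004), np.float64(0.043)] -0.001 0.0
[np.float64(-0.001), np.float64(0.004), np.float64(0.118)] -0.001 0.0
[np.float64(-0.001), np.float64(0.004), np.float64(0.193)] -0.001 0.0
[np.float64(-0.001), np.float64(0.004), np.float64(0.268)] -0.001 0.0
[np.float64(-0.001), np.float64(0.004), np.float64(0.343)] -0.001 0.0
[np.float64(-0.001), np.float64(0.004), np.float64(0.418)] -0.001 0.0
[np.float64(-0.001), np.float64(0.004), np.float64(0.493)] -0.001 0.0
[np.float64(-0.001), np.float64(0.004), np.float64(0.563)] -0.001 0.0
gate_hinge [269.1, 160.6] 0.83 [-2.13524473 72.51993333]
gate_edge [302.9, 210.3] 0.66 [ 1.65821227 20.56745808]
```

View pics/w3.png

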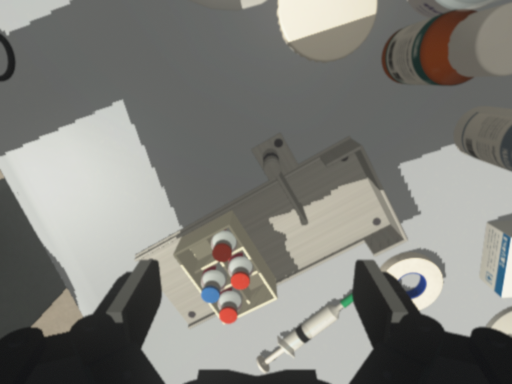

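This view confirms the bay fit, with the hinge at bay (-2,72.5) and the edge at (1.7,20.6). H is over the inner side of the leaf at (21,34). The way down is clear, so I'm descending.

{"op": "step_arm", "data": {"targets": [{"dp": [0, 0.005, 0.08], "angular": [0, 0, 0], "fingers": 0}, {"dp": [0, 0.005, 0.16], "angular": [0, 0, 0], "fingers": 0}, {"dp": [0, 0.005, 0.24], "angular": [0, 0, 0], "fingers": 0}, {"dp": [0, 0.005, 0.32], "angular": [0, 0, 0], "fingers": 0}, {"dp": [0, 0.005, 0.4], "angular": [0, 0, 0], "fingers": 0}, {"dp": [0, 0.005, 0.48], "angular": [0, 0, 0], "fingers": 0}, {"dp": [0, 0.005, 0.56], "angular": [0, 0, 0], "fingers": 0}, {"dp": [0, 0.005, 0.56], "angular": [0, 0, 0], "fingers": 0}]}}

```text
time: 7.9
tool_pos: [580.7, 81.0, 5.5]
tcp_rot: [-179.8, 0.1, 73.2]
ft_force: [-0.9, 0.4, 0.9]
finger_gap: 85.2
grip_force: 0.0
```

Run:
```python
from plan import *
im=snapshot('wrist');cv2.imwrite('pics/w4.png',im)
th=np.array([0,.2,.4,.6,.8,1.0,1.2,1.4,1.6]);r=40
W=[(-r*np.sin(t)+12*np.cos(t),72-r*np.cos(t)-12*np.sin(t),150,99.7,6) for t in th]
plan(W)
```

```text
t 7.95 p [581.6  81.    6.7] al 149.9 D 100.1 H [22.5 33.6] P [-64.1  83.7] Fbay [ 0.4 -0.1] Fz 0.8 grip 0.0
[np.float64(-0.034), np.float64(-0.04), np.float64(0.003)] -0.0 0
[np.float64(-0.061), np.float64(-0.072), np.float64(0.003)] -0.0 0
[np.float64(-0.081), np.float64(-0.108), np.float64(0.003)] -0.0 0
[np.float64(-0.094), np.float64(-0.148), np.float64(0.003)] -0.0 0
[np.float64(-0.099), np.float64(-0.189), np.float64(0.003)] -0.0 0
[np.float64(-0.096), np.float64(-0.231), np.float64(0.003)] -0.0 0
[np.float64(-0.084), np.float64(-0.271), np.float64(0.003)] -0.0 0
[np.float64(-0.065), np.float64(-0.308), np.float64(0.003)] -0.0 0
[np.float64(-0.038), np.float64(-0.34), np.float64(0.003)] -0.0 0
```

View pics/w4.png

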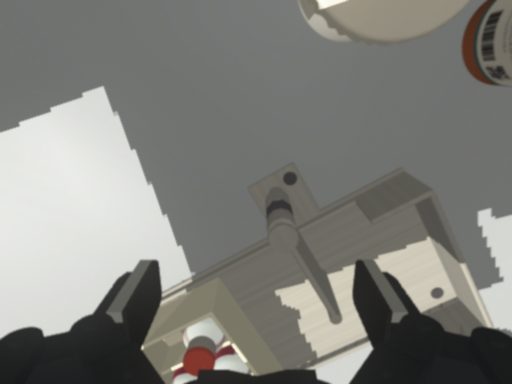

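The H finger at (365,300) stands on the inner side of the leaf, whose edge is at (335,318). P is clear to the left of the rack. Now I'll swing the gate open along its arc.

{"op": "step_arm", "data": {"targets": [{"dp": [-0.035, -0.04, 0], "angular": [0, 0, 0], "fingers": 0}, {"dp": [-0.06, -0.07, 0], "angular": [0, 0, 0], "fingers": 0}, {"dp": [-0.08, -0.11, 0], "angular": [0, 0, 0], "fingers": 0}, {"dp": [-0.095, -0.15, 0], "angular": [0, 0, 0], "fingers": 0}, {"dp": [-0.1, -0.19, 0], "angular": [0, 0, 0], "fingers": 0}, {"dp": [-0.095, -0.23, 0], "angular": [0, 0, 0], "fingers": 0}, {"dp": [-0.085, -0.27, 0], "angular": [0, 0, 0], "fingers": 0}, {"dp": [-0.065, -0.31, 0], "angular": [0, 0, 0], "fingers": 0}]}}

```text
time: 8.95
tool_pos: [518.7, 87.0, 7.5]
tcp_rot: [180.0, -0.0, 73.2]
ft_force: [0.1, 0.8, -0.1]
finger_gap: 85.5
grip_force: 0.0
```

Run:
```python
from plan import *
p,ps,al,D,H=status()
im=snapshot('wrist');cv2.imwrite('pics/w5.png',im)
plan(lerp((*H,al,99.7,6),(-41,61,165,99.7,6),3)+lerp((-41,61,165,99.7,6),(-42,61,198,99.7,6),5))
```

```text
t 8.95 p [518.7  87.    7.5] al 149.9 D 100.0 H [-37.4  53.9] P [-123.9  104. ] Fbay [0.2 0.7] Fz -0.1 grip 0.0
t 9.0 p [517.9  87.7   7.3] al 149.9 D 99.8 H [-38.1  54.8] P [-124.5  104.8] Fbay [0.4 1.3] Fz -0.2 grip 0.0
[np.float64(-0.017), np.float64(-0.005), np.float64(0.006)] -0.028 0
[np.float64(-0.031), np.float64(-0.013), np.float64(0.006)] -0.056 0
[np.float64(-0.045), np.float64(-0.019), np.float64(0.006)] -0.084 0
[np.float64(-0.073), np.float64(-0.011), np.float64(0.006)] -0.12 0
[np.float64(-0.099), np.float64(0.0), np.float64(0.006)] -0.157 0
[np.float64(-0.124), np.float64(0.014), np.float64(0.006)] -0.194 0
[np.float64(-0.147), np.float64(0.031), np.float64(0.006)] -0.23 0
[np.float64(-0.168), np.float64(0.05), np.float64(0.006)] -0.267 0
```

View pics/w5.png

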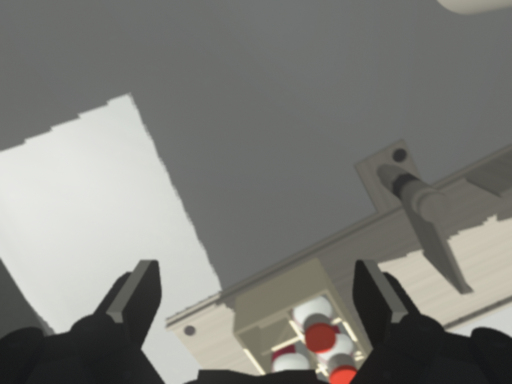

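H has moved to (-38,55), but the leaf, running from (415,205) to (465,290), may still be shut. I'll check it against projections before going on.

Run:
```python
from plan import *
p,ps,al,D,H=status()
def B(x,y,z):return proj('wrist',np.append(O+rot(Y)@[x,y],z))
print('pin',B(0,72,61),B(0,72,34))
for t in(0,.4,.8,1.2,1.5):print(t,B(-52*np.sin(t),72-52*np.cos(t),54))
u=np.array([np.cos(np.radians(al)),np.sin(np.radians(al))])
for d,n in((7.25,'inner'),(-7.25,'outer')):
  q=H+u*d
  for z in(7,20,40,60):print(n,z,B(q[0],q[1],z))
for l in('gate_hinge','gate_edge'):print(l,[(r['at'],r['conf']) for r in pinpoint('wrist',l)[:2]])
```

```text
t 9.0 p [517.9  87.7   7.3] al 149.9 D 99.8 H [-38.1  54.8] P [-124.5  104.8] Fbay [0.4 1.3] Fz -0.2 grip 0.0
pin [443.3 209. ] [413.7 188.4]
0 [474.3 294.2]
0.4 [429.7 306.1]
0.8 [386.2 303.3]
1.2 [348.7 285.9]
1.5 [327.5 263.9]
inner 7 [330.5 229.6]
inner 20 [335.4 239.6]
inner 40 [344.4 257.8]
inner 60 [355.7 280.8]
outer 7 [355.3 229.6]
outer 20 [361.9 239.6]
outer 40 [373.9 257.9]
outer 60 [389.  280.8]
gate_hinge [([406.4, 187.6], 0.93)]
gate_edge [([449.2, 272.2], 0.55)]
```

The gate is still shut: its edge is where θ≈0 predicts. So the H finger passed over the leaf, and the tips may be higher than I assumed. I'll check with the side and top cameras, in one combined picture with predicted tip marks.

Run:
```python
from plan import *
p,ps,al,D,H=status()
u=np.array([np.cos(np.radians(al)),np.sin(np.radians(al))])
out=[]
for c in('side','top'):
    im=snapshot(c)
    X=proj(c,[p[0],p[1],40]).astype(int);w=50 if c=='top' else 66
    x0,y0=X[0]-w,X[1]-w
    k=400/(2*w)
    cr=cv2.resize(im[y0:y0+2*w,x0:x0+2*w],(400,400),interpolation=cv2.INTER_CUBIC)
    for d,col in((0,(0,255,0)),(D,(0,0,255))):
        for z in(20,58):
            q=O+rot(Y)@(H+u*d);uv=proj(c,[q[0],q[1],z]);cv2.circle(cr,tuple(((uv-[x0,y0])*k).astype(int)),4 if z==20 else 7,col,1)
    out.append(cr)
cv2.imwrite('pics/st.png',np.hstack(out))
```

```text
t 9.1 p [518.8  87.1   7.5] al 150.0 D 100.0 H [-37.2  53.9] P [-123.8  103.9] Fbay [-0.   0.1] Fz 0.5 grip 0.0
```

View pics/st.png

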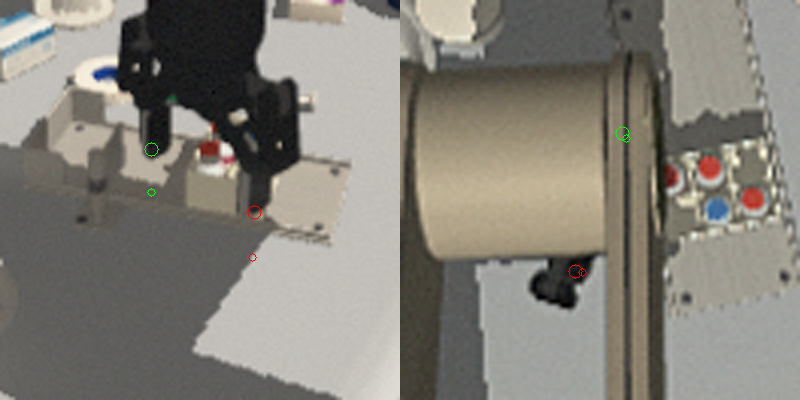

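The tips line up with the z≈58 circles in both views. So the open tips stand about 50 mm behind the reported TCP, not 13, and H passed over the leaf. I'll go back over the leaf and descend with TCP z near -30, which puts the tips around 20.

Run:
```python
from plan import *
p,ps,al,D,H=status()
plan(lerp((*H,150,99.7,20),(22,34,150,99.7,22),5))
print()
plan([(22,34,150,99.7,z) for z in(22,-30)])
```

```text
t 9.2 p [519.3  86.7   7.6] al 149.9 D 99.9 H [-36.9  53.4] P [-123.4  103.5] Fbay [ 0.6 -0.4] Fz -0.3 grip 0.0
t 9.2 p [519.3  86.7   7.6] al 149.9 D 99.9 H [-36.9  53.4] P [-123.4  103.5] Fbay [ 0.6 -0.4] Fz -0.3 grip 0.0
[np.float64(0.012), np.float64(0.061), np.float64(-0.064)] -0.0 0
[np.float64(0.025), np.float64(0.122), np.float64(-0.066)] -0.0 0
[np.float64(0.038), np.float64(0.183), np.float64(-0.068)] -0.0 0
[np.float64(0.051), np.float64(0.243), np.float64(-0.07)] -0.0 0
[np.float64(0.063), np.float64(0.304), np.float64(-0.072)] -0.0 0

t 9.2 p [519.3  86.7   7.6] al 149.9 D 99.9 H [-36.9  53.4] P [-123.4  103.5] Fbay [ 0.6 -0.4] Fz -0.3 grip 0.0
[np.float64(0.063), np.float64(0.304), np.float64(-0.072)] -0.0 0
[np.float64(0.063), np.float64(0.304), np.float64(0.188)] -0.0 0
```

{"op": "step_arm", "data": {"targets": [{"dp": [0, 0, -0.07], "angular": [0, 0, 0], "fingers": 0}, {"dp": [0.012, 0.06, -0.07], "angular": [0, 0, 0], "fingers": 0}, {"dp": [0.025, 0.12, -0.07], "angular": [0, 0, 0], "fingers": 0}, {"dp": [0.038, 0.18, -0.07], "angular": [0, 0, 0], "fingers": 0}, {"dp": [0.05, 0.24, -0.07], "angular": [0, 0, 0], "fingers": 0}, {"dp": [0.063, 0.304, -0.07], "angular": [0, 0, 0], "fingers": 0}, {"dp": [0.063, 0.304, -0.03], "angular": [0, 0, 0], "fingers": 0}, {"dp": [0.063, 0.304, 0.02], "angular": [0, 0, 0], "fingers": 0}]}}

```text
time: 10.2
tool_pos: [580.6, 81.1, 2.6]
tcp_rot: [-180.0, 0.0, 73.2]
ft_force: [0.1, 0.3, -0.6]
finger_gap: 85.5
grip_force: 0.0
```

{"op": "step_arm", "data": {"targets": [{"dp": [0, 0, 0.03], "angular": [0, 0, 0], "fingers": 0}, {"dp": [0, 0, 0.06], "angular": [0, 0, 0], "fingers": 0}, {"dp": [0, 0, 0.09], "angular": [0, 0, 0], "fingers": 0}, {"dp": [0, 0, 0.12], "angular": [0, 0, 0], "fingers": 0}, {"dp": [0, 0, 0.14], "angular": [0, 0, 0], "fingers": 0}, {"dp": [0, 0, 0.16], "angular": [0, 0, 0], "fingers": 0}, {"dp": [0, 0, 0.17], "angular": [0, 0, 0], "fingers": 0}, {"dp": [0, 0, 0.17], "angular": [0, 0, 0], "fingers": 0}]}}

```text
time: 11.2
tool_pos: [580.9, 81.0, -30.6]
tcp_rot: [-180.0, 0.0, 73.2]
ft_force: [0.4, 0.6, 1.1]
finger_gap: 85.4
grip_force: 0.0
```

Run:
```python
from plan import *
th=np.array([0,.2,.4,.6,.8,1.0,1.2,1.4,1.6]);r=40
W=[(-r*np.sin(t)+12*np.cos(t),72-r*np.cos(t)-12*np.sin(t),150,99.7,-31) for t in th]
plan(W)
```

```text
t 11.2 p [580.9  81.  -30.6] al 149.9 D 99.9 H [21.7 33.8] P [-64.7  83.9] Fbay [0.6 0.5] Fz 1.1 grip 0.0
[np.float64(-0.032), np.float64(-0.037), np.float64(0.002)] -0.0 0
[np.float64(-0.06), np.float64(-0.069), np.float64(0.002)] -0.0 0
[np.float64(-0.08), np.float64(-0.105), np.float64(0.002)] -0.0 0
[np.float64(-0.093), np.float64(-0.144), np.float64(0.002)] -0.0 0
[np.float64(-0.098), np.float64(-0.186), np.float64(0.002)] -0.0 0
[np.float64(-0.095), np.float64(-0.227), np.float64(0.002)] -0.0 0
[np.float64(-0.083), np.float64(-0.267), np.float64(0.002)] -0.0 0
[np.float64(-0.064), np.float64(-0.304), np.float64(0.002)] -0.0 0
[np.float64(-0.037), np.float64(-0.337), np.float64(0.002)] -0.0 0
```

No contact on the way down. Opening the gate in two calls so I can watch the force.

{"op": "step_arm", "data": {"targets": [{"dp": [-0.015, -0.02, 0], "angular": [0, 0, 0], "fingers": 0}, {"dp": [-0.032, -0.037, 0], "angular": [0, 0, 0], "fingers": 0}, {"dp": [-0.047, -0.053, 0], "angular": [0, 0, 0], "fingers": 0}, {"dp": [-0.06, -0.07, 0], "angular": [0, 0, 0], "fingers": 0}, {"dp": [-0.07, -0.087, 0], "angular": [0, 0, 0], "fingers": 0}, {"dp": [-0.08, -0.105, 0], "angular": [0, 0, 0], "fingers": 0}, {"dp": [-0.087, -0.125, 0], "angular": [0, 0, 0], "fingers": 0}, {"dp": [-0.093, -0.144, 0], "angular": [0, 0, 0], "fingers": 0}]}}

```text
time: 12.2
tool_pos: [548.1, 72.9, -30.4]
tcp_rot: [180.0, -0.1, 73.2]
ft_force: [2.7, 10.3, -1.5]
finger_gap: 85.2
grip_force: 4.4
```

Run:
```python
from plan import *
p,ps,al,D,H=status()
im=snapshot('wrist');cv2.imwrite('pics/w6.png',im)
def B(x,y,z):return proj('wrist',np.append(O+rot(Y)@[x,y],z))
for t in(0,.4,.8,1.2):print(t,B(-52*np.sin(t),72-52*np.cos(t),34))
for l in('gate_edge',):print(l,[(r['at'],r['conf']) for r in pinpoint('wrist',l)[:2]],[(r['at'],r['conf'],r['pixels'].sum()) for r in masks_of('wrist','gate')[:2]])
W=[(-40*np.sin(t)+12*np.cos(t),72-40*np.cos(t)-12*np.sin(t),150,99.7,-31) for t in np.arange(.7,1.65,.15)]
plan(W)
```

```text
t 12.2 p [548.1  72.9 -30.4] al 150.0 D 99.7 H [-12.1  33.4] P [-98.5  83.4] Fbay [5.  9.4] Fz -1.5 grip 4.354355153627694
0 [423.4 308.7]
0.4 [373.7 322. ]
0.8 [324.2 318.9]
1.2 [280.3 299.4]
gate_edge [([357.9, 323.5], 0.83)] [([363.8, 263.0], 0.93, np.int64(6214))]
t 12.35 p [548.1  73.  -30.3] al 150.0 D 99.7 H [-12.1  33.6] P [-98.4  83.5] Fbay [4.7 7.3] Fz -2.7 grip 3.501212331466377
[np.float64(-0.011), np.float64(-0.02), np.float64(0.003)] -0.0 0
[np.float64(-0.012), np.float64(-0.051), np.float64(0.003)] -0.0 0
[np.float64(-0.009), np.float64(-0.082), np.float64(0.003)] -0.0 0
[np.float64(-0.001), np.float64(-0.112), np.float64(0.003)] -0.0 0
[np.float64(0.012), np.float64(-0.141), np.float64(0.003)] -0.0 0
[np.float64(0.028), np.float64(-0.168), np.float64(0.003)] -0.0 0
[np.float64(0.049), np.float64(-0.191), np.float64(0.003)] -0.0 0
```

View pics/w6.png

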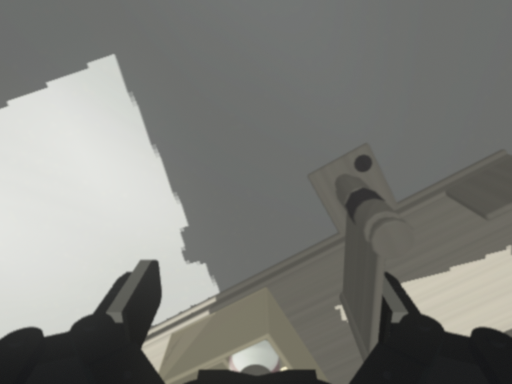

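The gate is about 0.5 rad open, with its edge near (358,323). The 10 N is the pad pressing outward on the leaf's edge bead, so I'll move the contact inwards while opening further.

Run:
```python
from plan import *
W=[]
for t,r in((.58,26),(.7,27),(.85,28),(1.0,29),(1.15,31),(1.3,33),(1.45,35),(1.55,36)):
    C=np.array([-r*np.sin(t)+1.5*np.cos(t),72-r*np.cos(t)-1.5*np.sin(t)]);H=C-[-.8,13.2];print(H.round(1),end=' ')
    W.append((*H,150,99.7,-31))
plan(W)
```

```text
[-12.2  36.2] [-15.4  37.2] [-19.2  39.2] [-22.8  41.9] [-26.9  44.8] [-30.6  48.5] [-33.8  53.1] [-35.2  56.6] t 12.35 p [548.1  73.  -30.3] al 150.0 D 99.7 H [-12.1  33.6] P [-98.4  83.5] Fbay [4.7 7.3] Fz -2.7 grip 3.501212331466377
[np.float64(0.011), np.float64(-0.007), np.float64(0.003)] -0.0 0
[np.float64(0.007), np.float64(-0.023), np.float64(0.003)] -0.0 0
[np.float64(0.006), np.float64(-0.045), np.float64(0.003)] -0.0 0
[np.float64(0.009), np.float64(-0.067), np.float64(0.003)] -0.0 0
[np.float64(0.011), np.float64(-0.092), np.float64(0.003)] -0.0 0
[np.float64(0.018), np.float64(-0.117), np.float64(0.003)] -0.0 0
[np.float64(0.03), np.float64(-0.143), np.float64(0.003)] -0.0 0
[np.float64(0.042), np.float64(-0.157), np.float64(0.003)] -0.0 0
```

{"op": "step_arm", "data": {"targets": [{"dp": [0.011, -0.007, 0], "angular": [0, 0, 0], "fingers": 0}, {"dp": [0.007, -0.023, 0], "angular": [0, 0, 0], "fingers": 0}, {"dp": [0.006, -0.045, 0], "angular": [0, 0, 0], "fingers": 0}, {"dp": [0.009, -0.067, 0], "angular": [0, 0, 0], "fingers": 0}, {"dp": [0.011, -0.092, 0], "angular": [0, 0, 0], "fingers": 0}, {"dp": [0.018, -0.117, 0], "angular": [0, 0, 0], "fingers": 0}, {"dp": [0.03, -0.143, 0], "angular": [0, 0, 0], "fingers": 0}, {"dp": [0.042, -0.157, 0], "angular": [0, 0, 0], "fingers": 0}]}}

```text
time: 13.35
tool_pos: [520.0, 88.9, -30.6]
tcp_rot: [-180.0, 0.0, 73.2]
ft_force: [1.8, -0.9, -0.3]
finger_gap: 85.8
grip_force: 0.9
```

```bash
cat >> plan.py <<'E'
def gate(c='wrist'):
    snapshot(c)
    for r in pinpoint(c,'gate_edge')[:2]:
        o,d=ray(c,r['at']);q=rot(-Y)@(atz(c,r['at'],34)[:2]-O)-[0,72]
        print('gate',c,np.round(r['at']),round(r['conf'],2),'theta',round(float(np.arctan2(-q[0],-q[1])),2),'r',round(float(np.hypot(*q)),1))
def rack(c):
    for r in pinpoint(c,'vial_rack')[:2]:print('rack',c,np.round(r['at']),round(r['conf'],2),rot(-Y)@(atz(c,r['at'],3)[:2]-O))
E
python3 - <<'E'
from plan import *
p,ps,al,D,H=status();gate();gate('side');rack('wrist');rack('side')
plan(lerp((*H,al,99.7,-31),(-37,60,163,99.7,-31),3)+lerp((-37,60,163,99.7,-31),(-40,60.5,195,99.7,-31),5))
E
```

```text
t 13.35 p [520.   88.9 -30.6] al 149.9 D 100.3 H [-35.6  55.3] P [-122.4  105.6] Fbay [ 1.6 -1.3] Fz -0.3 grip 0.897975894632772
gate side [248. 236.] 0.57 theta 1.44 r 54.6
rack wrist [313. 378.] 0.7 [-89.68056401  -1.27923382]
rack side [272. 238.] 0.55 [-97.29324161  16.12901536]
t 13.65 p [520.2  88.5 -30.6] al 149.9 D 100.1 H [-35.6  55. ] P [-122.2  105.1] Fbay [-0.4 -1.3] Fz 1.1 grip 0.8708846146811311
[np.float64(-0.012), np.float64(-0.005), np.float64(0.002)] -0.024 0
[np.float64(-0.025), np.float64(-0.009), np.float64(0.002)] -0.048 0
[np.float64(-0.038), np.float64(-0.011), np.float64(0.002)] -0.073 0
[np.float64(-0.066), np.float64(-0.006), np.float64(0.002)] -0.108 0
[np.float64(-0.093), np.float64(0.001), np.float64(0.002)] -0.144 0
[np.float64(-0.118), np.float64(0.012), np.float64(0.002)] -0.179 0
[np.float64(-0.142), np.float64(0.025), np.float64(0.002)] -0.215 0
[np.float64(-0.164), np.float64(0.041), np.float64(0.002)] -0.25 0
```

Gate θ≈1.44 and held. Now swinging P around behind the rack, pivoting on H.

{"op": "step_arm", "data": {"targets": [{"dp": [-0.012, -0.005, 0], "angular": [0, 0, -0.025], "fingers": 0}, {"dp": [-0.025, -0.009, 0], "angular": [0, 0, -0.05], "fingers": 0}, {"dp": [-0.038, -0.011, 0], "angular": [0, 0, -0.073], "fingers": 0}, {"dp": [-0.066, -0.006, 0], "angular": [0, 0, -0.108], "fingers": 0}, {"dp": [-0.093, 0.001, 0], "angular": [0, 0, -0.144], "fingers": 0}, {"dp": [-0.118, 0.012, 0], "angular": [0, 0, -0.18], "fingers": 0}, {"dp": [-0.142, 0.025, 0], "angular": [0, 0, -0.215], "fingers": 0}, {"dp": [-0.164, 0.041, 0], "angular": [0, 0, -0.25], "fingers": 0}]}}

```text
time: 14.65
tool_pos: [519.0, 54.7, -30.5]
tcp_rot: [180.0, 0.0, 118.4]
ft_force: [1.2, 0.2, 0.2]
finger_gap: 85.6
grip_force: 0.7
```

Run:
```python
from plan import *
p,ps,al,D,H=status();gate();gate('side');rack('wrist');rack('side')
plan(lerp((*H,al,99.7,-31),(-40,61,207,99.7,-31),4)+lerp((-40,61,207,99.7,-31),(-32,61,212,97,-32),4))
```

```text
t 14.65 p [519.   54.7 -30.5] al 195.1 D 100.1 H [-39.5  60.4] P [-136.1   34.3] Fbay [ 1.2 -0.1] Fz 0.2 grip 0.7163356617093086
gate wrist [363. 268.] 0.58 theta 1.56 r 51.7
gate side [247. 236.] 0.69 theta 1.45 r 51.7
rack wrist [234. 335.] 0.92 [-88.05410812   0.39248422]
rack wrist [204. 334.] 0.33 [-103.89842583   -2.75991106]
rack side [272. 235.] 0.75 [-94.04264152   5.50105229]
rack side [230. 231.] 0.59 [ 2.18479525 19.31338059]
t 14.95 p [518.6  55.1 -30.5] al 194.8 D 99.7 H [-39.8  60.6] P [-136.2   35.1] Fbay [-0.7 -1.3] Fz 0.5 grip 0.7435928354971111
[np.float64(-0.015), np.float64(0.001), np.float64(0.002)] -0.018 0
[np.float64(-0.027), np.float64(0.002), np.float64(0.002)] -0.035 0
[np.float64(-0.039), np.float64(0.003), np.float64(0.002)] -0.051 0
[np.float64(-0.05), np.float64(0.005), np.float64(0.002)] -0.068 0
[np.float64(-0.058), np.float64(0.018), np.float64(0.004)] -0.075 0.01
[np.float64(-0.065), np.float64(0.031), np.float64(0.005)] -0.082 0.02
[np.float64(-0.073), np.float64(0.043), np.float64(0.006)] -0.089 0.02
[np.float64(-0.08), np.float64(0.056), np.float64(0.007)] -0.096 0.03
```

Gate at about 1.5 rad with H at (-40,60). P is behind the rack at (-136,35) and the rack is at x≈-88. Next is the push, mainly by rotation with a slight closing of the fingers.

```bash
cat >> plan.py <<'E'
K=np.array([(-40,61,207,99.7,-31),(-38,61,220,97,-30.3),(-35,61,235,93,-29.3),(-32,61,250,88,-28),(-29.5,61,265,83,-27),(-27,61,280,80,-26),(-27,61,287,78,-25.5)])
def at(s):
    return [np.interp(s,range(len(K)),K[:,j]) for j in range(5)]
E
python3 - <<'E'
from plan import *
p,ps,al,D,H=status()
plan(lerp((*H,al,99.7,-31),K[0],3)+[at(s) for s in(.2,.4,.6,.8,1.)])
E
```

```text
t 14.95 p [518.6  55.1 -30.5] al 194.8 D 99.7 H [-39.8  60.6] P [-136.2   35.1] Fbay [-0.7 -1.3] Fz 0.5 grip 0.7435928354971111
t 14.95 p [518.6  55.1 -30.5] al 194.8 D 99.7 H [-39.8  60.6] P [-136.2   35.1] Fbay [-0.7 -1.3] Fz 0.5 grip 0.7435928354971111
[np.float64(-0.017), np.float64(0.001), np.float64(0.002)] -0.023 0
[np.float64(-0.034), np.float64(0.002), np.float64(0.002)] -0.045 0
[np.float64(-0.05), np.float64(0.005), np.float64(0.002)] -0.068 0
[np.float64(-0.062), np.float64(0.011), np.float64(0.002)] -0.082 0.01
[np.float64(-0.072), np.float64(0.018), np.float64(0.001)] -0.097 0.01
[np.float64(-0.083), np.float64(0.024), np.float64(0.0)] -0.111 0.02
[np.float64(-0.093), np.float64(0.032), np.float64(-0.001)] -0.126 0.03
[np.float64(-0.104), np.float64(0.039), np.float64(-0.001)] -0.14 0.03
```

{"op": "step_arm", "data": {"targets": [{"dp": [-0.017, 0.001, 0], "angular": [0, 0, -0.023], "fingers": 0}, {"dp": [-0.034, 0.002, 0], "angular": [0, 0, -0.045], "fingers": 0}, {"dp": [-0.05, 0.005, 0], "angular": [0, 0, -0.068], "fingers": 0}, {"dp": [-0.062, 0.011, 0], "angular": [0, 0, -0.082], "fingers": 0.01}, {"dp": [-0.072, 0.018, 0], "angular": [0, 0, -0.097], "fingers": 0.01}, {"dp": [-0.083, 0.024, 0], "angular": [0, 0, -0.111], "fingers": 0.02}, {"dp": [-0.093, 0.032, 0], "angular": [0, 0, -0.126], "fingers": 0.03}, {"dp": [-0.104, 0.039, 0], "angular": [0, 0, -0.14], "fingers": 0.03}]}}

```text
time: 15.95
tool_pos: [534.5, 40.6, -30.9]
tcp_rot: [-180.0, -0.1, 143.4]
ft_force: [-2.0, -0.2, 1.6]
finger_gap: 82.8
grip_force: 1.8
```

Run:
```python
from plan import *
p,ps,al,D,H=status();gate();gate('side');rack('wrist');rack('side')
plan([at(s) for s in(1.2,1.4,1.6,1.8,2.0,2.2,2.35,2.5)])
```

```text
t 15.95 p [534.5  40.6 -30.9] al 220.1 D 97.3 H [-38.7  61.5] P [-113.    -1.2] Fbay [-2.   0.3] Fz 1.6 grip 1.8092526699911105
gate wrist [375. 257.] 0.91 theta 1.6 r 52.8
gate side [248. 235.] 0.72 theta 1.37 r 54.2
rack wrist [225. 308.] 0.61 [-69.55395547  -2.62817005]
rack side [263. 231.] 0.88 [-69.88020483  -1.83220437]
t 16.25 p [535.   40.3 -30.8] al 220.1 D 97.3 H [-38.3  61. ] P [-112.8   -1.6] Fbay [-1.3 -0.5] Fz -1.2 grip 1.0942913498729467
[np.float64(-0.015), np.float64(0.006), np.float64(-0.004)] -0.016 0.04
[np.float64(-0.03), np.float64(0.012), np.float64(-0.005)] -0.033 0.05
[np.float64(-0.044), np.float64(0.018), np.float64(-0.006)] -0.05 0.06
[np.float64(-0.057), np.float64(0.024), np.float64(-0.007)] -0.066 0.07
[np.float64(-0.071), np.float64(0.031), np.float64(-0.008)] -0.083 0.08
[np.float64(-0.084), np.float64(0.039), np.float64(-0.009)] -0.1 0.09
[np.float64(-0.093), np.float64(0.046), np.float64(-0.01)] -0.112 0.1
[np.float64(-0.102), np.float64(0.052), np.float64(-0.011)] -0.125 0.11
```

The rack has moved to -70, matching the prediction, and the gate is at about 1.5. Continuing.

{"op": "step_arm", "data": {"targets": [{"dp": [-0.015, 0.006, -0.002], "angular": [0, 0, -0.016], "fingers": 0.04}, {"dp": [-0.03, 0.012, -0.004], "angular": [0, 0, -0.033], "fingers": 0.05}, {"dp": [-0.044, 0.018, -0.006], "angular": [0, 0, -0.05], "fingers": 0.06}, {"dp": [-0.057, 0.024, -0.007], "angular": [0, 0, -0.066], "fingers": 0.07}, {"dp": [-0.071, 0.031, -0.008], "angular": [0, 0, -0.083], "fingers": 0.08}, {"dp": [-0.084, 0.039, -0.009], "angular": [0, 0, -0.1], "fingers": 0.09}, {"dp": [-0.093, 0.046, -0.01], "angular": [0, 0, -0.112], "fingers": 0.1}, {"dp": [-0.102, 0.052, -0.011], "angular": [0, 0, -0.125], "fingers": 0.11}]}}

```text
time: 17.25
tool_pos: [557.6, 36.6, -28.5]
tcp_rot: [-180.0, -0.1, 165.9]
ft_force: [-2.4, -0.7, -1.4]
finger_gap: 76.0
grip_force: 1.7
```

Run:
```python
from plan import *
p,ps,al,D,H=status();gate();gate('side');rack('wrist');rack('side')
plan([at(s) for s in(2.7,2.9,3.1,3.3,3.5,3.7,3.85,4.0)])
```

```text
t 17.25 p [557.6  36.6 -28.5] al 242.6 D 90.5 H [-33.6  61.1] P [-75.2 -19.2] Fbay [-2.5 -0.2] Fz -1.4 grip 1.7402251740713837
gate wrist [374. 248.] 0.65 theta 1.56 r 52.1
gate side [247. 236.] 0.57 theta 1.47 r 52.8
rack wrist [236. 307.] 0.86 [-32.35216073  -2.14189084]
rack side [250. 229.] 0.79 [-37.7974268   -1.27064039]
t 17.55 p [558.   36.4 -28.3] al 242.6 D 90.5 H [-33.2  60.8] P [-74.9 -19.5] Fbay [-0.4 -1.5] Fz -0.5 grip 0.9353718391503207
[np.float64(-0.012), np.float64(0.004), np.float64(0.0)] -0.016 0.12
[np.float64(-0.026), np.float64(0.009), np.float64(-0.001)] -0.033 0.13
[np.float64(-0.04), np.float64(0.014), np.float64(-0.002)] -0.05 0.14
[np.float64(-0.053), np.float64(0.02), np.float64(-0.003)] -0.066 0.16
[np.float64(-0.065), np.float64(0.026), np.float64(-0.004)] -0.083 0.17
[np.float64(-0.078), np.float64(0.033), np.float64(-0.005)] -0.1 0.18
[np.float64(-0.087), np.float64(0.038), np.float64(-0.006)] -0.112 0.19
[np.float64(-0.095), np.float64(0.044), np.float64(-0.007)] -0.125 0.2
```

{"op": "step_arm", "data": {"targets": [{"dp": [-0.012, 0.004, 0], "angular": [0, 0, -0.016], "fingers": 0.12}, {"dp": [-0.026, 0.009, -0.001], "angular": [0, 0, -0.033], "fingers": 0.13}, {"dp": [-0.04, 0.014, -0.002], "angular": [0, 0, -0.05], "fingers": 0.14}, {"dp": [-0.053, 0.02, -0.003], "angular": [0, 0, -0.066], "fingers": 0.16}, {"dp": [-0.065, 0.026, -0.004], "angular": [0, 0, -0.083], "fingers": 0.17}, {"dp": [-0.078, 0.033, -0.005], "angular": [0, 0, -0.1], "fingers": 0.18}, {"dp": [-0.087, 0.038, -0.006], "angular": [0, 0, -0.112], "fingers": 0.19}, {"dp": [-0.095, 0.044, -0.007], "angular": [0, 0, -0.125], "fingers": 0.2}]}}

```text
time: 18.55
tool_pos: [578.6, 40.1, -26.9]
tcp_rot: [-180.0, -0.0, -171.6]
ft_force: [-1.1, -3.2, -0.4]
finger_gap: 68.5
grip_force: 1.8
```

Run:
```python
from plan import *
p,ps,al,D,H=status();gate();gate('side');rack('wrist');rack('side')
plan([at(s) for s in(4.15,4.3,4.5,4.7,4.85,5.0,5.2,5.4)])
```

```text
t 18.55 p [578.6  40.1 -26.9] al 265.2 D 83.0 H [-29.6  60.9] P [-36.6 -21.8] Fbay [-1.8 -2.9] Fz -0.4 grip 1.761320165824145
gate wrist [379. 243.] 0.75 theta 1.53 r 51.5
gate side [249. 234.] 0.74 theta 1.34 r 56.2
rack wrist [225. 317.] 0.56 [2.88024443 0.45187613]
rack side [233. 223.] 0.57 [  7.54478437 -12.46098828]
t 18.85 p [578.7  40.5 -26.8] al 265.1 D 82.6 H [-29.4  61. ] P [-36.5 -21.3] Fbay [-0.9 -1.3] Fz 0.2 grip 0.8941011561546475
[np.float64(-0.009), np.float64(0.0), np.float64(0.0)] -0.012 0.2
[np.float64(-0.019), np.float64(0.002), np.float64(-0.001)] -0.025 0.21
[np.float64(-0.032), np.float64(0.005), np.float64(-0.002)] -0.041 0.21
[np.float64(-0.045), np.float64(0.008), np.float64(-0.003)] -0.058 0.22
[np.float64(-0.054), np.float64(0.011), np.float64(-0.003)] -0.07 0.23
[np.float64(-0.064), np.float64(0.014), np.float64(-0.004)] -0.083 0.23
[np.float64(-0.068), np.float64(0.016), np.float64(-0.005)] -0.091 0.24
[np.float64(-0.072), np.float64(0.019), np.float64(-0.005)] -0.098 0.24
```

{"op": "step_arm", "data": {"targets": [{"dp": [-0.009, 0, 0], "angular": [0, 0, -0.012], "fingers": 0.2}, {"dp": [-0.019, 0.002, -0.001], "angular": [0, 0, -0.025], "fingers": 0.21}, {"dp": [-0.032, 0.005, -0.002], "angular": [0, 0, -0.041], "fingers": 0.21}, {"dp": [-0.045, 0.008, -0.003], "angular": [0, 0, -0.058], "fingers": 0.22}, {"dp": [-0.054, 0.011, -0.003], "angular": [0, 0, -0.07], "fingers": 0.23}, {"dp": [-0.064, 0.014, -0.004], "angular": [0, 0, -0.083], "fingers": 0.23}, {"dp": [-0.068, 0.016, -0.005], "angular": [0, 0, -0.091], "fingers": 0.24}, {"dp": [-0.072, 0.019, -0.005], "angular": [0, 0, -0.098], "fingers": 0.24}]}}

```text
time: 19.85
tool_pos: [592.3, 46.0, -26.0]
tcp_rot: [-180.0, -0.0, -153.9]
ft_force: [-0.3, -5.5, -0.8]
finger_gap: 65.1
grip_force: 2.4
```

Run:
```python
from plan import *
p,ps,al,D,H=status();gate();gate('side');rack('wrist');rack('side')
plan([at(s) for s in(5.6,5.8,6)]+[(-27,61,a,78,-25.5) for a in(288,289,290,291,292)])
```

```text
t 19.85 p [592.3  46.  -26. ] al 282.8 D 79.6 H [-27.2  61. ] P [ -9.6 -16.7] Fbay [-1.6 -5.3] Fz -0.8 grip 2.423423892905703
gate wrist [391. 239.] 0.96 theta 1.52 r 53.5
gate wrist [208. 271.] 0.43 theta 0.32 r 73.8
gate side [248. 237.] 0.75 theta 1.51 r 55.6
rack wrist [203. 324.] 0.9 [30.16517524  4.19788074]
rack side [222. 226.] 0.56 [28.24757245  7.8341975 ]
t 20.15 p [592.3  46.4 -25.9] al 282.8 D 79.4 H [-27.1  61.2] P [ -9.6 -16.2] Fbay [-1.1 -2.2] Fz -3.1 grip 1.4301583624910563
[np.float64(-0.005), np.float64(0.0), np.float64(-0.001)] -0.008 0.25
[np.float64(-0.01), np.float64(0.002), np.float64(-0.002)] -0.016 0.25
[np.float64(-0.015), np.float64(0.003), np.float64(-0.002)] -0.024 0.26
[np.float64(-0.018), np.float64(0.003), np.float64(-0.002)] -0.029 0.26
[np.float64(-0.022), np.float64(0.004), np.float64(-0.002)] -0.035 0.26
[np.float64(-0.025), np.float64(0.004), np.float64(-0.002)] -0.04 0.26
[np.float64(-0.028), np.float64(0.004), np.float64(-0.002)] -0.046 0.26
[np.float64(-0.032), np.float64(0.005), np.float64(-0.002)] -0.051 0.26
```

{"op": "step_arm", "data": {"targets": [{"dp": [-0.003, 0, 0], "angular": [0, 0, -0.004], "fingers": 0.25}, {"dp": [-0.005, 0, -0.001], "angular": [0, 0, -0.008], "fingers": 0.25}, {"dp": [-0.008, 0.001, -0.001], "angular": [0, 0, -0.012], "fingers": 0.25}, {"dp": [-0.01, 0.002, -0.001], "angular": [0, 0, -0.016], "fingers": 0.25}, {"dp": [-0.013, 0.002, -0.002], "angular": [0, 0, -0.02], "fingers": 0.26}, {"dp": [-0.015, 0.003, -0.002], "angular": [0, 0, -0.024], "fingers": 0.26}, {"dp": [-0.018, 0.003, -0.002], "angular": [0, 0, -0.029], "fingers": 0.26}, {"dp": [-0.018, 0.003, -0.002], "angular": [0, 0, -0.029], "fingers": 0.26}]}}

```text
time: 21.15
tool_pos: [594.3, 47.4, -25.5]
tcp_rot: [180.0, -0.1, -148.8]
ft_force: [-5.8, -8.4, 4.0]
finger_gap: 63.3
grip_force: 5.5
```

Run:
```python
from plan import *
p,ps,al,D,H=status();gate();gate('side');rack('wrist');rack('side')
plan([(-27,61,a,78,-25.5) for a in(288,289,290,291,292)])
```

```text
t 21.15 p [594.3  47.4 -25.5] al 288.0 D 77.8 H [-28.2  60. ] P [ -4.2 -14. ] Fbay [-7.6 -6.9] Fz 4.0 grip 5.495771361747757
gate wrist [391. 244.] 0.88 theta 1.5 r 52.9
gate side [248. 235.] 0.78 theta 1.41 r 53.6
rack wrist [192. 325.] 0.92 [36.21173114  3.69871973]
rack side [220. 225.] 0.64 [32.9135572   3.65345757]
t 21.45 p [594.2  47.4 -25.5] al 288.0 D 77.9 H [-28.2  60.1] P [ -4.2 -14.1] Fbay [-7.7 -6.2] Fz 5.0 grip 5.394776724278927
[np.float64(-0.007), np.float64(0.002), np.float64(-0.0)] -0.0 0.26
[np.float64(-0.011), np.float64(0.002), np.float64(-0.0)] -0.006 0.26
[np.float64(-0.014), np.float64(0.003), np.float64(-0.0)] -0.011 0.26
[np.float64(-0.018), np.float64(0.003), np.float64(-0.0)] -0.017 0.26
[np.float64(-0.021), np.float64(0.003), np.float64(-0.0)] -0.022 0.26
```

A steady 7.7 N against the stop and the rack reading 36 mm mean it is home. I'll back P off a few mm, then lift straight up and let the gate spring shut.

Run:
```python
from plan import *
p,ps,al,D,H=status()
plan([(H[0]-6,H[1]+.5,al,D,-25),(H[0]-8,H[1]+.5,al,D,-25),(H[0]-8,H[1]+.5,al,D,95)])
```

```text
t 21.45 p [594.2  47.4 -25.5] al 288.0 D 77.9 H [-28.2  60.1] P [ -4.2 -14.1] Fbay [-7.7 -6.2] Fz 5.0 grip 5.394776724278927
t 21.45 p [594.2  47.4 -25.5] al 288.0 D 77.9 H [-28.2  60.1] P [ -4.2 -14.1] Fbay [-7.7 -6.2] Fz 5.0 grip 5.394776724278927
[np.float64(0.028), np.float64(0.012), np.float64(-0.003)] -0.0 0.26
[np.float64(0.037), np.float64(0.015), np.float64(-0.003)] -0.0 0.26
[np.float64(0.037), np.float64(0.015), np.float64(-0.603)] -0.0 0.26
```

{"op": "step_arm", "data": {"targets": [{"dp": [0.015, 0.006, 0], "angular": [0, 0, 0], "fingers": 0.26}, {"dp": [0.028, 0.012, 0], "angular": [0, 0, 0], "fingers": 0.26}, {"dp": [0.037, 0.015, 0], "angular": [0, 0, 0], "fingers": 0.26}, {"dp": [0.037, 0.015, -0.1], "angular": [0, 0, 0], "fingers": 0.26}, {"dp": [0.037, 0.015, -0.3], "angular": [0, 0, 0], "fingers": 0.26}, {"dp": [0.037, 0.015, -0.5], "angular": [0, 0, 0], "fingers": 0.26}, {"dp": [0.037, 0.015, -0.7], "angular": [0, 0, 0], "fingers": 0.26}, {"dp": [0.037, 0.015, -0.8], "angular": [0, 0, 0], "fingers": 0.26}]}}

```text
time: 22.45
tool_pos: [588.9, 47.5, 138.7]
tcp_rot: [-179.9, 0.2, -148.7]
ft_force: [0.3, 0.5, 0.1]
finger_gap: 63.3
grip_force: 0.0
```

Run:
```python
from plan import *
status();gate();gate('side');rack('wrist');rack('side')
for c in('wrist','side','top'):
    snapshot(c) if c=='top' else 0
    for r in pinpoint(c,'vial_a')[:5]:print(c,'vial',round(r['conf'],2),(rot(-Y)@(atz(c,r['at'],6)[:2]-O)).round(1))
```

```text
t 22.45 p [588.9  47.5 138.7] al 288.0 D 77.8 H [-33.4  61.3] P [ -9.4 -12.6] Fbay [0.4 0.5] Fz 0.1 grip 0.0
gate wrist [248. 197.] 0.82 theta 0.05 r 49.5
rack wrist [215. 215.] 0.63 [30.24467297  0.17250124]
rack wrist [249. 199.] 0.54 [ 4.21307423 27.05457458]
wrist vial 0.91 [ 14.6 -20.3]
wrist vial 0.9 [15.4  4.2]
wrist vial 0.83 [41.8  3.3]
wrist vial 0.8 [42.6 32.7]
side vial 0.52 [20.5 -1.2]
side vial 0.48 [ 30.4 -23.3]
side vial 0.39 [42.  37.2]
top vial 0.34 [  62.6 -109. ]
```

The gate has shut. The rack reading is a little low this time (30), so I'll compare it with stop, hinge and edge readings from the same picture.

Run:
```python
from plan import *
snapshot('wrist')
for l,z in(('bay_stop',36),('gate_hinge',34),('gate_edge',34),('vial_rack',3),('bay',0)):
    for r in pinpoint('wrist',l)[:3]:print(l,np.round(r['at'],1),round(r['conf'],2),(rot(-Y)@(atz('wrist',r['at'],z)[:2]-O)).round(1))
m=masks_of('wrist','vial_rack')
for r in m[:1]:
    v,u=np.nonzero(r['pixels']);q=np.array([rot(-Y)@(atz('wrist',(a,b),37)[:2]-O) for a,b in zip(u[::7],v[::7])])
    print('rack mask@37 x',np.percentile(q[:,0],[0,1,50,99,100]).round(1),'y',np.percentile(q[:,1],[1,99]).round(1))
```

```text
bay_stop [202.1 262.9] 0.59 [67.6  1.3]
bay_stop [241.4 245.4] 0.55 [38.9 30.8]
gate_hinge [299.4 219.2] 0.94 [-0.9 72.9]
gate_edge [246.7 204.1] 0.9 [ 0.2 23.5]
bay [228.8 181.4] 0.9 [-4.2  2.7]
rack mask@37 x [-3.6 -3.1 25.9 64.2 64.6] y [-39.3  44.4]
```

The far edge reads 64.4 against a stop at 65, so the rack looks home. As cheap insurance I'll repeat the press with P, since the gate leaf doesn't cover its side, and watch the force.

{"op": "step_arm", "data": {"targets": [{"dp": [0.015, 0.006, 0.2], "angular": [0, 0, 0], "fingers": 0.26}, {"dp": [0.015, 0.006, 0.4], "angular": [0, 0, 0], "fingers": 0.26}, {"dp": [0.015, 0.006, 0.55], "angular": [0, 0, 0], "fingers": 0.26}, {"dp": [0.015, 0.006, 0.65], "angular": [0, 0, 0], "fingers": 0.26}, {"dp": [0.015, 0.006, 0.72], "angular": [0, 0, 0], "fingers": 0.26}, {"dp": [0.015, 0.006, 0.76], "angular": [0, 0, 0], "fingers": 0.26}, {"dp": [0.015, 0.006, 0.78], "angular": [0, 0, 0], "fingers": 0.26}, {"dp": [0.015, 0.006, 0.78], "angular": [0, 0, 0], "fingers": 0.26}]}}

```text
time: 24.3
tool_pos: [584.6, 46.5, -21.1]
tcp_rot: [-180.0, 0.0, -148.8]
ft_force: [0.3, 1.3, -0.3]
finger_gap: 63.2
grip_force: 0.0
```

{"op": "step_arm", "data": {"targets": [{"dp": [-0.008, -0.003, 0], "angular": [0, 0, 0], "fingers": 0.26}, {"dp": [-0.016, -0.006, 0], "angular": [0, 0, 0], "fingers": 0.26}, {"dp": [-0.024, -0.01, 0], "angular": [0, 0, 0], "fingers": 0.26}, {"dp": [-0.032, -0.013, 0], "angular": [0, 0, 0], "fingers": 0.26}, {"dp": [-0.04, -0.016, 0], "angular": [0, 0, 0], "fingers": 0.26}, {"dp": [-0.048, -0.019, 0], "angular": [0, 0, 0], "fingers": 0.26}, {"dp": [-0.054, -0.022, 0], "angular": [0, 0, 0], "fingers": 0.26}, {"dp": [-0.054, -0.022, 0], "angular": [0, 0, 0], "fingers": 0.26}]}}

```text
time: 25.3
tool_pos: [594.1, 48.1, -21.8]
tcp_rot: [179.9, -0.2, -148.8]
ft_force: [-8.3, -1.3, 6.5]
finger_gap: 62.8
grip_force: 4.1
```

Run:
```python
from plan import *
status()
```

```text
t 25.3 p [594.1  48.1 -21.8] al 288.0 D 77.3 H [-28.1  60.5] P [ -4.3 -13. ] Fbay [-8.3  0.6] Fz 6.5 grip 4.127345401793718
```

The rack stops solidly at the same spot, P x = -4.3 with 8 N, so it is home. Backing off and lifting clear.

{"op": "step_arm", "data": {"targets": [{"dp": [0.015, 0.006, 0], "angular": [0, 0, 0], "fingers": 0.26}, {"dp": [0.03, 0.012, 0], "angular": [0, 0, 0], "fingers": 0.26}, {"dp": [0.045, 0.018, 0], "angular": [0, 0, 0], "fingers": 0.26}, {"dp": [0.045, 0.018, -0.15], "angular": [0, 0, 0], "fingers": 0.26}, {"dp": [0.045, 0.018, -0.35], "angular": [0, 0, 0], "fingers": 0.26}, {"dp": [0.045, 0.018, -0.55], "angular": [0, 0, 0], "fingers": 0.26}, {"dp": [0.045, 0.018, -0.75], "angular": [0, 0, 0], "fingers": 0.26}, {"dp": [0.045, 0.018, -0.8], "angular": [0, 0, 0], "fingers": 0.26}]}}

```text
time: 26.3
tool_pos: [588.3, 46.8, 142.3]
tcp_rot: [-179.8, 0.3, -148.8]
ft_force: [0.7, 0.1, -0.1]
finger_gap: 63.2
grip_force: 0.0
```

Run:
```python
from plan import *
status();gate();rack('wrist')
for r in pinpoint('wrist','vial_a')[:4]:print('vial',round(r['conf'],2),(rot(-Y)@(atz('wrist',r['at'],6)[:2]-O)).round(1))
print(hand_in())
```

```text
t 26.3 p [588.3  46.8 142.3] al 288.0 D 77.7 H [-34.2  60.8] P [-10.2 -13.2] Fbay [ 0.7 -0.1] Fz -0.1 grip 0.0
gate wrist [243. 195.] 0.65 theta 0.1 r 54.2
gate wrist [215. 227.] 0.16 theta -0.44 r 77.1
rack wrist [218. 214.] 0.73 [31.40735928  2.05615741]
rack wrist [130.  90.] 0.59 [ -59.51038432 -105.26235869]
vial 0.87 [44.8 34.2]
vial 0.86 [42.2  5.4]
vial 0.71 [ 17.2 -25. ]
vial 0.7 [19.9  4.1]
the job is handed in; nothing more can be done
None
```

I handed the job in at 26 s: the rack is pressed home (about 8 N against the stop, twice in the same place), the gate sprang shut behind it and all four vials are in their pockets; the last camera readings were rough (rack 31.4 mm against the 31.5 mm needed, gate 0.05–0.1 rad against under 0.06), and no verdict came back.

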